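# Seat and clamp the cutting board at the juice bar

## Task

The yellow cutting board has slid out of place on its steel station: slide it home, snug and flush against both the back and the side upstand, then push the blue clamp handle down over centre until it snaps to its stop and the rubber pad holds the board. Work by feel: never push harder than 25 N on the board or 40 N on the clamp, do not move the board out of place again, and leave everything else on the counter as it stands.

Things in the scene. Friction and masses are not known exactly. Their poses are not given: they have to be found in the camera images.
- station: fixed stainless board station on the counter. Origin at counter level, straight below where the board's centre belongs; x towards the back upstand, y towards the side upstand. Rigid deck, top 10 mm above the counter, from x = -97 to +83 mm and y = -140 to +205 mm; open at -x and -y. Upstands 3 mm thick, tops 30 mm above the counter
- back_stop (a point): middle of the back upstand's inner face, at deck level: station x = +80 mm, y = 0; the upstand runs from y = -120 to +116 mm
- side_stop (a point): middle of the side upstand's inner face, at deck level: station y = +120 mm, x = 0; the upstand runs from x = -80 to +76 mm
- board: loose yellow plastic cutting board lying on the deck, 160 (own x) by 240 (own y) by 15 mm, 0.36 to 0.73 kg; origin under its centre. At the start 20 to 50 mm short of both upstands and up to 0.15 rad askew. Slides with 2 to 6 N. Hand slot right through, 80 (x) by 28 mm (y), its middle at own y = -84 mm; bridge to the -y edge 22 mm. Home: centre above the station's origin, axes parallel
- clamp: steel toggle clamp bolted to the deck beyond the side upstand, at a varying place along it. Origin on the deck top below the arm's pivot (30 mm up); axes parallel to the station's; it works in its own y-z plane: arm to -y over the board, blue handle to +y. Starts open with both raised and stays where it is left
- clamp_arm (a joint): turn of the clamp's arm, rad: 0 open, about 0.65 locked. Driven by pushing the handle down. The pad meets the board when clamp_grip is still 50 mm above its locked height; then the push needed at the grip rises to about 10 N (7 to 14), falls, and about 14 mm above locked height passes dead centre: the handle snaps down onto a hard stop and stays. The locked pad presses with about 40 N
- clamp_grip (a point): point on the axis of the blue handle, 15 mm from its free end. Grip 76 mm long, 18 mm wide (x), 12 mm thick. Open: about 90 mm out (+y) and 147 mm up from body clamp's origin, the handle rising outwards at about 57 degrees. Locked: 123 mm out and 60 mm up, rising at about 6 degrees. Its path between is near an arc about a point 10 mm out, 50 mm up
- clamp_pad (a point): centre of the underside of the black rubber foot (17 mm across, gives 3 mm) on the arm's end; open about 40 mm above the board, locked on the board 62 mm to -y of body clamp's origin
- jigger: steel double-cone measure, 75 mm tall, 46 mm across; origin at its foot, z up
- lemon_half: half lemon, cut side down, 58 mm across, 36 mm tall; origin under its centre, z up
- shaker: steel cocktail shaker, 175 mm tall, 82 mm across; origin at its foot, z up
- reamer: wooden citrus reamer lying on the counter, 158 mm long along its own x, 44 mm thick; origin under its middle
- bar_spoon: steel bar spoon lying on the counter, 210 mm long along its own x, 8 mm thick; origin under its middle

How it is judged:
By the outcome, as a careful person would: the job done as asked, in the order asked, and still so for the second after the job is handed in, with the robot touching nothing.
It also fails if it takes over 64 s, if anything falls off the work surface, if the arm or the gripper's body presses on something with over 40 N, if the wrist force passes 120 N, or if a joint passes its speed limit or range.

## Robot

A 7-joint arm with a two-finger parallel gripper is mounted at the origin on the work surface. World frame = base frame: x ahead of the robot, y to its left, z up, the work surface at z = 0. Lengths are in m, angles in rad, forces in N, time in s.
With the tool pointing down it reaches from about 0.425 to 0.925 m from the base axis. Payload 6.8 kg.
Tool frame: the origin (TCP) lies on the front face of the gripper's body, between the roots of the fingers; the fingertips stand 73 mm ahead of it and the grasp point (between the pads) lies 54 mm ahead of it (tcp_to_tips is the distance from the TCP to the fingertips, in m); z points along the fingers, x is the direction in which the jaws open and shut, and the axes are right-handed (so a half turn about z gives the same grasp; the last joint's range is limited). The gripper opens to 85 mm and grips with 20 to 120 N. Pads are 22 mm wide; open, the fingers measure 114 mm over their backs; the gripper's body (76 mm by 85 mm) begins 54 mm behind the grasp point. The pads swing forward as they close: fully open they stand 13 mm farther back than shut.
Start: joints at [1.033, 0.477, 0.022, 1.555, -0.011, 1.109, -0.083], TCP at [0.281, -0.614, 0.304] pointing down, gripper open.
Joint ranges: [-2.96, 2.96], [-0.34, 2.1], [-1.41, 1.46], [0.24, 2.44], [-1.37, 4.51], [0.17, 1.92], [-2.96, 2.96]. Speed limits (rad/s): [2.39, 2.39, 3.14, 3.14, 3.14, 3.14, 3.14].

## Interface

Orientations are given as a unit quaternion [w, x, y, z].
In Python, from station import get_obs, read_camera, hand_in, look_for, silhouettes, tcp_to_tips gives the robot as it stands. The module is installed in compiled form; this text tells all that it offers.
- The arm moves only by the tool apply_moves, never from a script. Its argument "moves" is a list of rows, each a list of 3 entries, a list of its own where there are three numbers: the shift along the tool's x, y, z in units of 25 mm (1.0 is 25 mm), then the turn, a rotation vector about the tool's x, y, z in units of 10 degrees (1.0 is 10 degrees), then the gripper's target within -1 to 1 (fully open at 1, half-way at 0, shut at -1). In form: [[[dx, dy, dz], [rx, ry, rz], jaw], ...]. A call has 1 to 20 rows; each row is the pose to reach, as a shift and turn from the pose commanded when the call began, along the tool's axes at that moment; what a row does not reach only later rows make up. A row lasts 1/8 s, in which the tool goes at most 62.5 mm and 10.7 degrees, less where a joint would pass 70% of its speed; a pose out of reach is approached as far as the arm can. A call with a gripper value outside its range is refused whole. The fingers move at their own pace and stop on an object; "force" is the grip in N (left out, the last holds). Time passes only in rows, so rows that repeat a pose let the fingers close. It gives the time, the measured TCP pose, the force and the opening at its end, in the units of the state.
- get_obs(): the state, without advancing time (a new reading comes with each control period).
- read_camera(name): name is "scene" or "top" or "wrist"; returns a dict with "color" (480x640x3 uint8, red, green, blue), "mtx" (3x3 intrinsics, pixels), "eye" and "rotation" of the camera in the world; the wrist camera has in their place "hand_eye" (4x4, takes a point from camera to tool coordinates, whose origin is the TCP and whose axes are the tool frame's). Camera axes: x right, y up, looking along -z (the intrinsics and any distortion apply to the point x, -y, -z); pixel columns grow to the right and rows downward; lengths in m; the calibration is good to about 2 mm. A picture is of the moment at which its call begins: read the wrist's pose just before it. There is no depth.
- hand_in(): hands the job in, once; it reports no verdict.
Trained networks look in the newest picture that a camera, given by its name, has taken for a name from the list of things; names that differ only in an ending like _2 or _b are one class to them, and where a whole thing is asked for, a point or a joint stands for the part that bears it (a point fixed in the world has none). Each returns a list of dicts, best first, with "conf" (0 to 1); they miss things now and then, are a little off and sometimes report something else, mostly with a low value. They report only what shows in the picture. A call takes as long as a camera call.
- look_for(camera, query): "pixel" ([row, column] in pixels, amid what is visible of it).
- silhouettes(camera, query): "mask" (480x640 bool, what is visible of it) and "pixel" ([row, column] in pixels, amid what is visible of it).
The state is a dict: "t": time; "q": joint angles; "joint_vel": joint speeds; "joint_torque": joint torques, N m; "eef_pos": TCP position; "tool_rot": TCP orientation; "contact_force": force on the tool from outside, world axes, zero at the start; "torque": the same for the moment, N m; "gripper_width": opening from 0.0 (shut) to 1.0 (fully open).
Only numpy, scipy, OpenCV 4.12 (cv2) and the standard library are available. Lean on these libraries where they do the work, as an engineer would, in place of code of your own. Each camera call takes 0.05 s, during which the arm holds its last target.

## Working session

There is one attempt and no reset: what is moved stays moved. The work goes in short steps, Python scripts to look and compute and a tool call to move; the robot and the scene stay as the last step left them, time stands still between calls to the robot, and variables do not carry over. Pictures are saved under pics/ and viewed, and the job is handed in when it is done.

Besides the shell and the picture viewer there is one more tool, called after "Request:" as name(argument=value, ...) on one line, values as JSON. apply_moves: Moves the arm, as the interface text tells. Its arguments: {"type":"object","properties":{"moves":{"type":"array"},"force":{"type":"number"}},"required":["moves"]}

```bash
mkdir -p pics; python3 - <<'E'
from station import *
import cv2,numpy as np
o=get_obs();print({k:np.round(v,3) for k,v in o.items()},tcp_to_tips)
for n in ["scene","top","wrist"]:
    c=read_camera(n);cv2.imwrite(f"pics/{n}0.png",c["color"][:,:,::-1]);print(n,c["mtx"].tolist(),[ (k,np.round(c[k],4).tolist()) for k in c if k not in("color","mtx")])
E
```

```text
{'t': np.float64(0.0), 'q': array([ 1.033,  0.478,  0.022,  1.556, -0.012,  1.109, -0.083]), 'joint_vel': array([ 0.001, -0.002, -0.   , -0.   , -0.001,  0.001, -0.   ]), 'joint_torque': array([-0.0000e+00, -5.9644e+01,  1.6080e+00, -2.8119e+01,  1.2000e-02,
        9.0000e-03, -0.0000e+00]), 'eef_pos': array([ 0.281, -0.613,  0.303]), 'tool_rot': array([-0.   ,  0.842, -0.54 , -0.001]), 'contact_force': array([ 0.42 , -0.228,  0.329]), 'torque': array([ 0.025, -0.001,  0.029]), 'gripper_width': np.float64(0.999)} 0.0726
scene [[469.52327165997286, 0.0, 321.17539543899585], [0.0, 469.52327165997286, 238.89963987312566], [0.0, 0.0, 1.0]] [('eye', [0.9525, -0.2577, 0.9174]), ('rotation', [0.8645, 0.2353, 0.1251, 0.4261])]
top [[504.54889394407024, 0.0, 313.7687975249785], [0.0, 504.54889394407024, 241.63200853632986], [0.0, 0.0, 1.0]] [('eye', [0.5271, 0.0067, 1.1094]), ('rotation', [-0.7063, -0.0228, 0.0158, 0.7073])]
wrist [[337.32683904863785, 0.0, 322.56291771957854], [0.0, 337.32683904863785, 239.92761713257073], [0.0, 0.0, 1.0]] [('hand_eye', [[1.0, 0.0006, -0.0004, 0.0019], [0.0005, -0.9491, -0.3149, -0.0805], [-0.0005, 0.3149, -0.9491, -0.0703], [0.0, 0.0, 0.0, 1.0]])]
```

View pics/scene0.png

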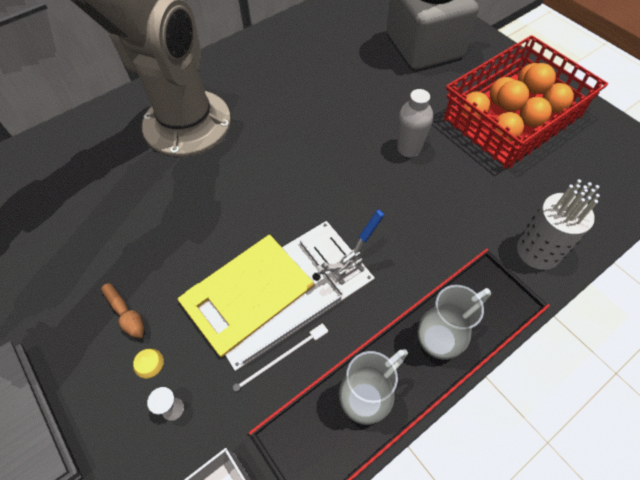

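View pics/top0.png

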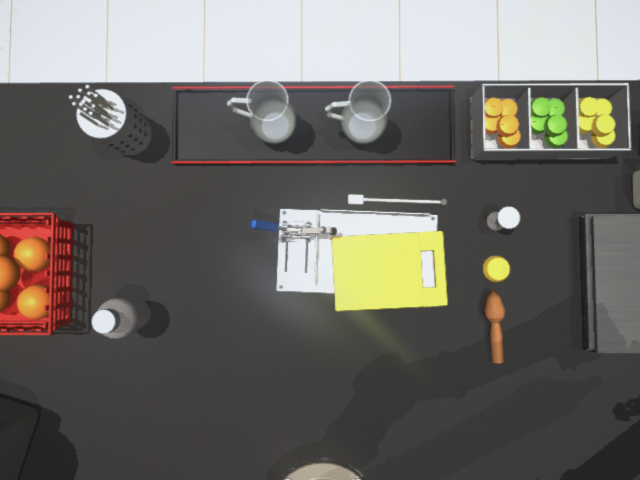

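View pics/wrist0.png

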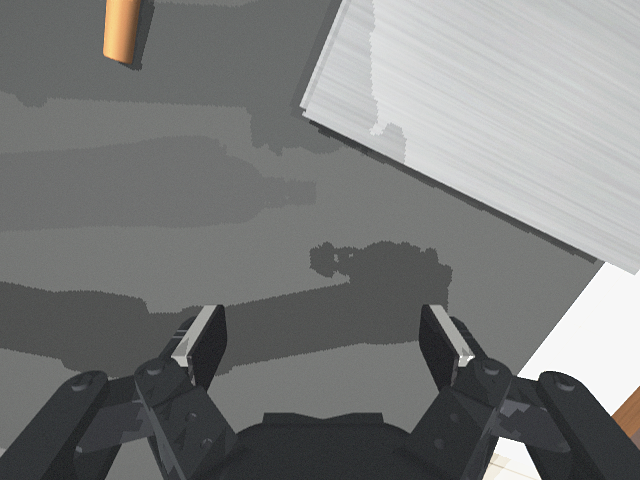

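```bash
python3 - <<'E'
import cv2
a=cv2.imread("pics/top0.png")[190:330,230:460]
cv2.imwrite("pics/topc.png",cv2.resize(a,None,fx=3.4,fy=3.4,interpolation=cv2.INTER_CUBIC))
a=cv2.imread("pics/scene0.png")[200:380,170:400]
cv2.imwrite("pics/scenec.png",cv2.resize(a,None,fx=3.3,fy=3.3,interpolation=cv2.INTER_CUBIC))
E
```

```text
(no output)
```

View pics/topc.png

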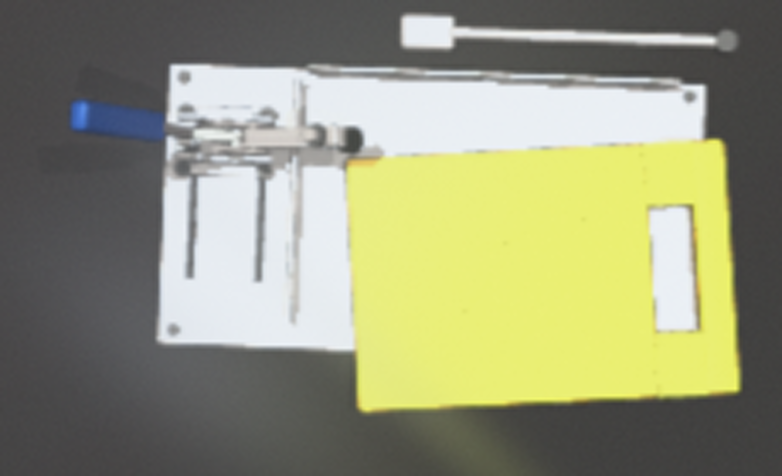

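View pics/scenec.png

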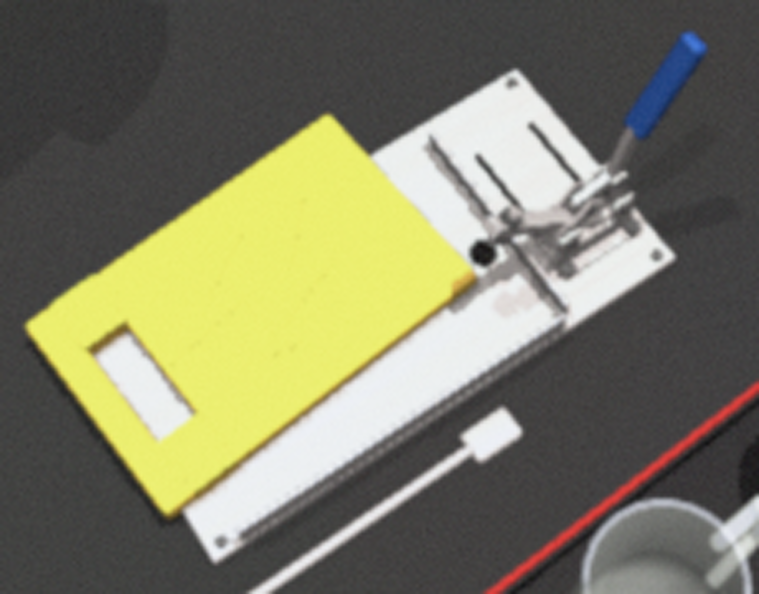

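```bash
cat > h.py <<'E'
import numpy as np,cv2
from scipy.spatial.transform import Rotation as R
from station import *
def qR(q): return R.from_quat([q[1],q[2],q[3],q[0]])
def ray(c,u,v):
    K=c["mtx"];d=np.array([(u-K[0,2])/K[0,0],-(v-K[1,2])/K[1,1],-1.])
    return qR(c["rotation"]).apply(d)
def onz(c,u,v,z):
    d=ray(c,u,v);e=np.array(c["eye"]);return e+d*(z-e[2])/d[2]
def proj(c,p):
    e=qR(c["rotation"]).inv().apply(np.array(p)-c["eye"]);K=c["mtx"]
    return K[0,0]*e[...,0]/-e[...,2]+K[0,2],K[1,1]*-e[...,1]/-e[...,2]+K[1,2]
def rigid(a,b): # b=T+R(th)a
    ca,cb=a.mean(0),b.mean(0);A=a-ca;B=b-cb
    th=np.arctan2((A[:,0]*B[:,1]-A[:,1]*B[:,0]).sum(),(A*B).sum())
    r=np.array([[np.cos(th),-np.sin(th)],[np.sin(th),np.cos(th)]]);T=cb-r@ca
    return th,T,r,np.linalg.norm((a@r.T+T)-b,axis=1)
E
python3 - <<'E'
from h import *
ct=read_camera("top");cs=read_camera("scene")
f=lambda l,s,ox,oy:[((u+.5)/s-.5+ox,(v+.5)/s-.5+oy) for u,v in l]
F=lambda l:f(l,3.4,230,190); G=lambda l:f(l,3.3,170,200)
dm=np.array([[83,205],[-97,205],[83,-140]])/1e3
bm=np.array([[80,120],[80,-120],[-80,-120],[-80,120]])/1e3
dt=np.array([onz(ct,*p,.01)[:2] for p in F([(170,64),(159,342),(706,86)])])
bt=np.array([onz(ct,*p,.025)[:2] for p in F([(347,159),(723,140),(740,390),(360,411)])])
ds=np.array([onz(cs,*p,.01)[:2] for p in G([(674,257),(516,69),(219,562)])])
bs=np.array([onz(cs,*p,.025)[:2] for p in G([(476,274),(172,516),(26,326),(328,113)])])
for n,m,w in(("deck t",dm,dt),("deck s",dm,ds),("board t",bm,bt),("board s",bm,bs)):
    th,T,r,e=rigid(m,w);print(n,np.round(th,4),np.round(T,4),np.round(e*1e3,1))
th,T,r,e=rigid(np.vstack([dm,dm]),np.vstack([dt,ds]));print(th,T)
tb,Tb,_,_=rigid(np.vstack([bm,bm]),np.vstack([bt,bs]))
print("board in station",r.T@(Tb-T),tb-th)
# grip: triangulate handle end
for q in ("clamp_pad","clamp_grip"):
  for c in("top","scene"):
    print(q,c,[(np.round(d["conf"],2),np.round(d["pixel"],1)) for d in look_for(c,q)[:2]])
pa=F([(80,115)])[0];pb=G([(693,42)])[0]
def tri(pa,pb):
    a,b=ray(ct,*pa),ray(cs,*pb)
    ea,eb=np.array(ct["eye"]),np.array(cs["eye"])
    s=np.linalg.lstsq(np.stack([a,-b],1),eb-ea,rcond=None)[0]
    A,B=ea+a*s[0],eb+b*s[1];return (A+B)/2,np.linalg.norm(A-B)
for n,x,y in(("end",(80,115),(694,42)),("base",(163,125),(638,130)),("pad",(353,139),(483,252))):
    p,e=tri(F([x])[0],G([y])[0]);print(n,p,e,"station",r.T@(p[:2]-T))
E
```

```text
deck t -0.0435 [ 0.5686 -0.1094] [0.6 1.3 0.7]
deck s -0.0357 [ 0.5681 -0.1091] [2.1 1.  2.6]
board t 0.0513 [ 0.5243 -0.1441] [1.3 1.6 1.5 0.8]
board s 0.0607 [ 0.5235 -0.144 ] [3.1 1.9 1.4 0.9]
-0.03962853852441184 [ 0.56832816 -0.1092532 ]
board in station [-0.04302122 -0.0365581 ] 0.0956248852722435
clamp_pad top []
clamp_pad scene [(np.float64(0.53), array([263.6, 351.4])), (np.float64(0.32), array([315.3, 126.7]))]
clamp_grip top [(np.float64(0.87), array([228.3, 271.5])), (np.float64(0.54), array([239.9, 325.9]))]
clamp_grip scene [(np.float64(0.65), array([231.2, 365. ]))]
end [0.61213628 0.12862425 0.17114887] 0.0010542874383183078 station [0.03434945 0.23942629]
base [0.61236517 0.08896855 0.11239962] 0.0018418074278881828 station [0.03614925 0.19981079]
pad [ 0.60620085 -0.0236459   0.07627064] 1.0701934303708576e-05 station [0.03445135 0.08704053]
```

```bash
cat >> h.py <<'E'
S0=np.array([.5685,-.1093]);TH=-.042
RS=np.array([[np.cos(TH),-np.sin(TH)],[np.sin(TH),np.cos(TH)]])
def st(o=None):
    o=o or get_obs();p=o["eef_pos"];s=RS.T@(p[:2]-S0);f=np.array(o["contact_force"]);fs=RS.T@f[:2]
    Q=qR(o["tool_rot"]);Rt=R.from_matrix(np.array([[-RS[0,1],-RS[0,0],0],[-RS[1,1],-RS[1,0],0],[0,0,-1]]))
    print("t%.2f st mm"%o["t"],np.round(s*1e3,1),"z %.1f"%(p[2]*1e3),"F",np.round(fs,1),round(f[2],1),"w %.2f"%o["gripper_width"],"rotneeded(10deg)",np.round(np.degrees((Q.inv()*Rt).as_rotvec())/10,3))
    return o
def to(x,y,z):
    o=st();p=RS@np.array([x,y])/1e3+S0;d=np.append(p,z/1e3)-o["eef_pos"]
    print("move",np.round(qR(o["tool_rot"]).inv().apply(d)/.025,3))
E
python3 -c "
from h import *
to(-150,-25,200);to(-150,-25,105)"
```

```text
t0.45 st mm [-265.8 -515.9] z 303.9 F [-1.1  0.9] 0.0 w 1.00 rotneeded(10deg) [0.    0.    2.703]
move [-15.386 -13.051   4.156]
t0.45 st mm [-265.8 -515.9] z 303.9 F [-1.1  0.9] 0.0 w 1.00 rotneeded(10deg) [0.    0.    2.703]
move [-15.386 -13.051   7.956]
```

Request:
apply_moves(moves=[[[-2.0, -1.7, 0.3], [0, 0, 0.4], -1], [[-4.0, -3.4, 0.6], [0, 0, 0.8], -1], [[-6.0, -5.1, 1.0], [0, 0, 1.2], -1], [[-8.0, -6.8, 1.5], [0, 0, 1.6], -1], [[-10.0, -8.5, 2.0], [0, 0, 2.0], -1], [[-12.0, -10.2, 2.5], [0, 0, 2.4], -1], [[-14.0, -11.9, 3.2], [0, 0, 2.7], -1], [[-15.38, -13.05, 4.15], [0, 0, 2.7], -1], [[-15.38, -13.05, 6.0], [0, 0, 2.7], -1], [[-15.38, -13.05, 7.95], [0, 0, 2.7], -1], [[-15.38, -13.05, 7.95], [0, 0, 2.7], -1], [[-15.38, -13.05, 7.95], [0, 0, 2.7], -1]], force=60)

```text
t: 1.95
eef_pos: [0.4184, -0.1286, 0.1064]
tool_rot: [0.0, -0.692, 0.722, -0.001]
contact_force: [-0.5, -0.3, 0.1]
gripper_width: 0.004
```

```bash
python3 - <<'E'
from h import *
to(-150,-25,105)
c=read_camera("wrist");cv2.imwrite("pics/w1.png",c["color"][:,:,::-1])
c=read_camera("scene");cv2.imwrite("pics/s1.png",c["color"][:,:,::-1])
print(tcp_to_tips)
E
```

```text
t1.95 st mm [-149.2  -25.6] z 106.4 F [-0.4 -0.4] 0.1 w 0.00 rotneeded(10deg) [-0.008 -0.002 -0.001]
move [-0.025  0.033  0.057]
0.0726
```

View pics/w1.png

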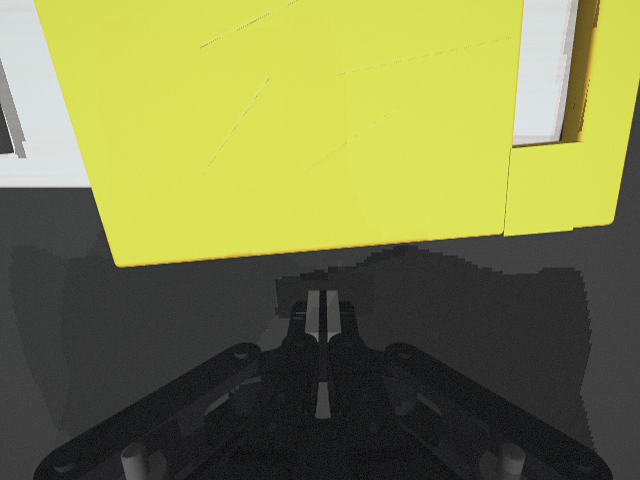

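View pics/s1.png

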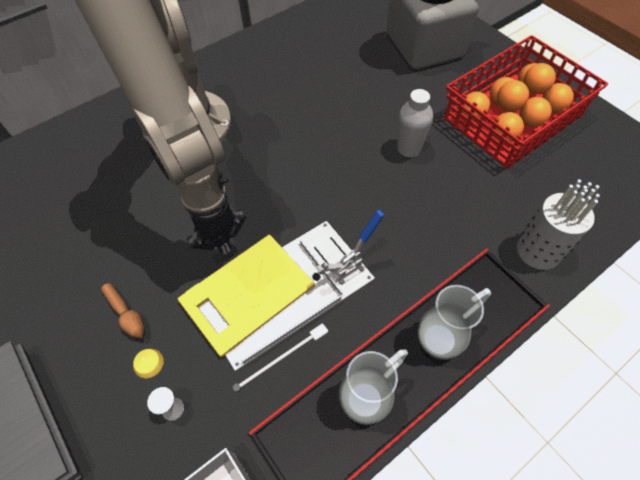

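Request:
apply_moves(moves=[[[0, 0, 0.4], [0, 0, 0], -1], [[0, 0, 0.72], [0, 0, 0], -1], [[0, 0, 0.72], [0, 0, 0], -1], [[0, 0, 0.72], [0, 0, 0], -1]])

```text
t: 2.55
eef_pos: [0.4176, -0.1281, 0.0871]
tool_rot: [-0.0, -0.692, 0.722, 0.0]
contact_force: [-0.2, -0.7, -1.2]
gripper_width: 0.0
```

```bash
python3 - <<'E'
from h import *
to(-120,-25,88)
E
```

```text
t2.55 st mm [-150.   -25.2] z 87.1 F [-0.2 -0.7] -1.2 w 0.00 rotneeded(10deg) [0.002 0.    0.003]
move [-0.005 -1.2   -0.038]
```

Request:
apply_moves(moves=[[[0, -0.2, 0], [0, 0, 0], -1], [[0, -0.4, 0], [0, 0, 0], -1], [[0, -0.5, 0], [0, 0, 0], -1], [[0, -0.6, 0], [0, 0, 0], -1], [[0, -0.7, 0], [0, 0, 0], -1], [[0, -0.8, 0], [0, 0, 0], -1], [[0, -0.9, 0], [0, 0, 0], -1], [[0, -1.0, 0], [0, 0, 0], -1]])

```text
t: 3.55
eef_pos: [0.4385, -0.129, 0.0863]
tool_rot: [-0.003, -0.692, 0.722, 0.003]
contact_force: [-10.8, 0.9, 8.4]
gripper_width: -0.001
```

```bash
cat > look.py <<'E'
import sys
from h import *
st()
n=sys.argv[1]
c=read_camera("top")["color"][190:330,230:460,::-1]
s=read_camera("scene")["color"][200:380,170:400,::-1]
w=read_camera("wrist")["color"][:,:,::-1]
im=np.hstack([cv2.resize(c,(400,243),interpolation=cv2.INTER_CUBIC),cv2.resize(s,(311,243),interpolation=cv2.INTER_CUBIC)])
cv2.imwrite(f"pics/{n}.png",np.vstack([im,np.hstack([cv2.resize(w,(450,338)),np.zeros((338,261,3),np.uint8)])]))
E
python3 look.py a1
```

```text
t3.55 st mm [-129.1  -25.2] z 86.3 F [-10.9   0.4] 8.4 w -0.00 rotneeded(10deg) [0.052 0.001 0.   ]
```

View pics/a1.png

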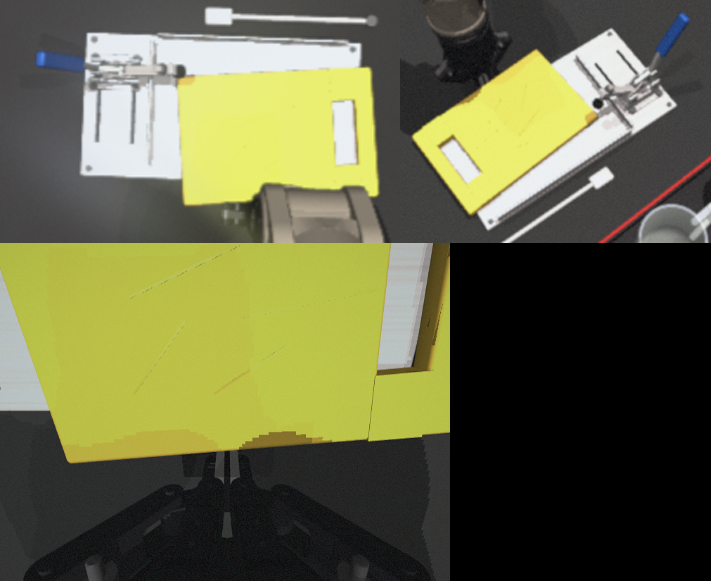

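Request:
apply_moves(moves=[[[0, -0.08, -0.03], [0, 0, 0], -1], [[0, -0.16, -0.06], [0, 0, 0], -1], [[0, -0.16, -0.06], [0, 0, 0], -1]])

```text
t: 4.08
eef_pos: [0.4466, -0.1293, 0.0885]
tool_rot: [-0.0, -0.692, 0.722, 0.0]
contact_force: [-3.0, 0.0, -1.7]
gripper_width: 0.002
```

```bash
python3 look.py a2
```

```text
t4.08 st mm [-121.   -25.1] z 88.5 F [-3.  -0.1] -1.7 w 0.00 rotneeded(10deg) [0.002 0.    0.003]
```

View pics/a2.png

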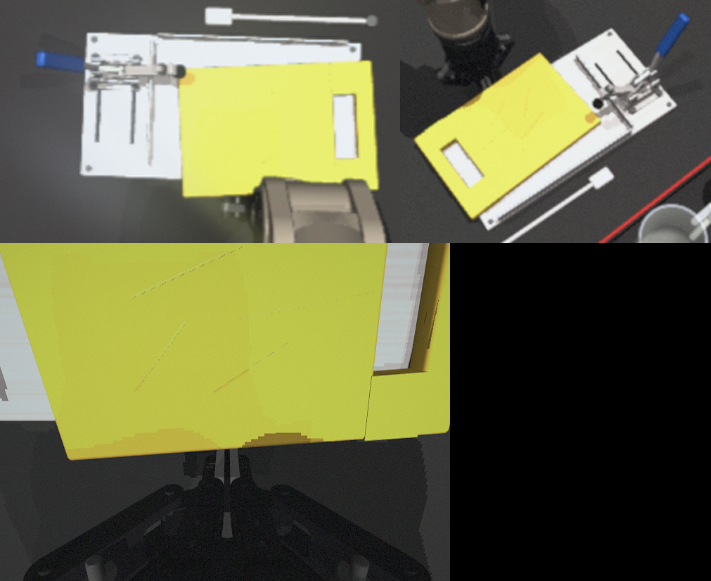

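Request:
apply_moves(moves=[[[0, -0.08, 0], [0, 0, 0], -1], [[0, -0.16, 0], [0, 0, 0], -1], [[0, -0.24, 0], [0, 0, 0], -1], [[0, -0.32, 0], [0, 0, 0], -1], [[0, -0.4, 0], [0, 0, 0], -1], [[0, -0.48, 0], [0, 0, 0], -1], [[0, -0.56, 0], [0, 0, 0], -1], [[0, -0.56, 0], [0, 0, 0], -1]])

```text
t: 5.22
eef_pos: [0.4611, -0.13, 0.0887]
tool_rot: [0.0, -0.692, 0.722, -0.0]
contact_force: [-2.2, -0.9, -1.6]
gripper_width: 0.005
```

```bash
python3 look.py a3
```

```text
t5.22 st mm [-106.5  -25.2] z 88.7 F [-2.2 -1. ] -1.6 w 0.00 rotneeded(10deg) [-0.005 -0.     0.003]
```

View pics/a3.png

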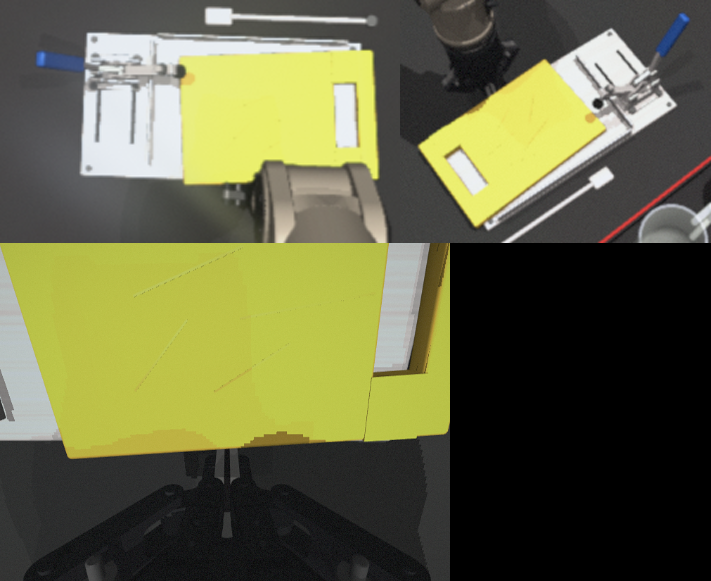

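Request:
apply_moves(moves=[[[0, -0.05, 0], [0, 0, 0], -1], [[0, -0.1, 0], [0, 0, 0], -1], [[0, -0.15, 0], [0, 0, 0], -1], [[0, -0.2, 0], [0, 0, 0], -1], [[0, -0.25, 0], [0, 0, 0], -1], [[0, -0.3, 0], [0, 0, 0], -1], [[0, -0.3, 0], [0, 0, 0], -1]])

```text
t: 6.25
eef_pos: [0.4671, -0.1302, 0.0885]
tool_rot: [-0.001, -0.692, 0.722, 0.001]
contact_force: [-4.4, 0.7, 0.8]
gripper_width: 0.001
```

```bash
python3 look.py a4
```

```text
t6.25 st mm [-100.4  -25.2] z 88.5 F [-4.4  0.5] 0.8 w 0.00 rotneeded(10deg) [ 0.012 -0.     0.003]
```

View pics/a4.png

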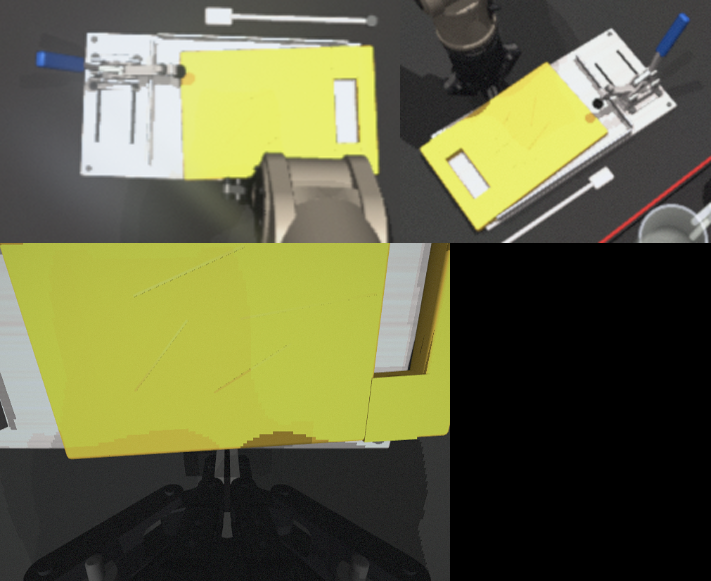

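Request:
apply_moves(moves=[[[0, -0.05, 0], [0, 0, 0], -1], [[0, -0.1, 0], [0, 0, 0], -1], [[0, -0.15, 0], [0, 0, 0], -1], [[0, -0.2, 0], [0, 0, 0], -1], [[0, -0.2, 0], [0, 0, 0], -1]])

```text
t: 7.02
eef_pos: [0.4708, -0.1304, 0.0884]
tool_rot: [-0.002, -0.692, 0.722, 0.002]
contact_force: [-8.7, 0.5, 6.6]
gripper_width: 0.003
```

```bash
python3 look.py a5
```

```text
t7.03 st mm [-96.7 -25.2] z 88.4 F [-8.7  0.1] 6.6 w 0.00 rotneeded(10deg) [ 0.029 -0.     0.002]
```

View pics/a5.png

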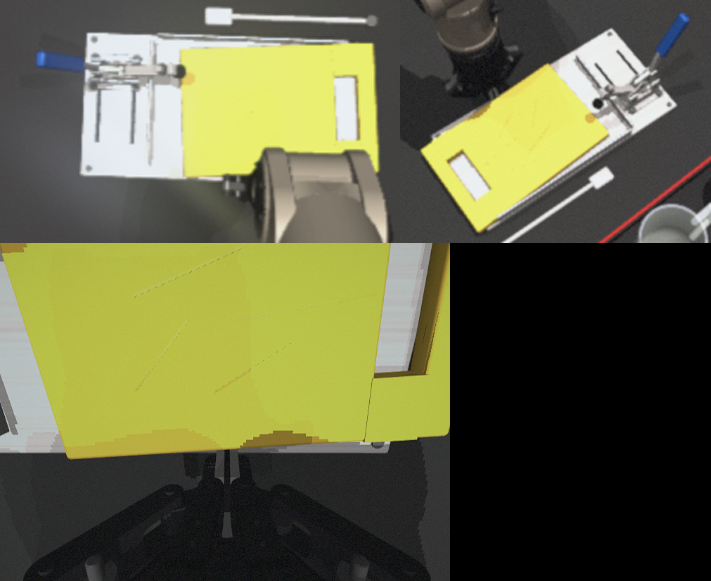

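Request:
apply_moves(moves=[[[0, -0.04, 0], [0, 0, 0], -1], [[0, -0.08, 0], [0, 0, 0], -1], [[0, -0.12, 0], [0, 0, 0], -1], [[0, -0.12, 0], [0, 0, 0], -1]])

```text
t: 7.68
eef_pos: [0.4713, -0.1304, 0.0881]
tool_rot: [-0.004, -0.692, 0.722, 0.004]
contact_force: [-14.4, 2.3, 12.4]
gripper_width: 0.002
```

```bash
python3 -c "
from h import *
st()"
```

```text
t7.67 st mm [-96.2 -25.1] z 88.1 F [-14.4   1.7] 12.4 w 0.00 rotneeded(10deg) [0.059 0.001 0.001]
```

Request:
apply_moves(moves=[[[0, 0.08, -0.1], [0, 0, 0], -1], [[0, 0.08, -0.16], [0, 0, 0], -1], [[0, 0.08, -0.16], [0, 0, 0], -1]])

```text
t: 8.05
eef_pos: [0.4716, -0.1295, 0.0918]
tool_rot: [-0.002, -0.693, 0.721, 0.002]
contact_force: [-5.8, 3.4, -2.6]
gripper_width: -0.002
```

```bash
python3 look.py a6
```

```text
t8.05 st mm [-96.  -24.2] z 91.8 F [-5.9  3.2] -2.6 w -0.00 rotneeded(10deg) [0.032 0.006 0.007]
```

View pics/a6.png

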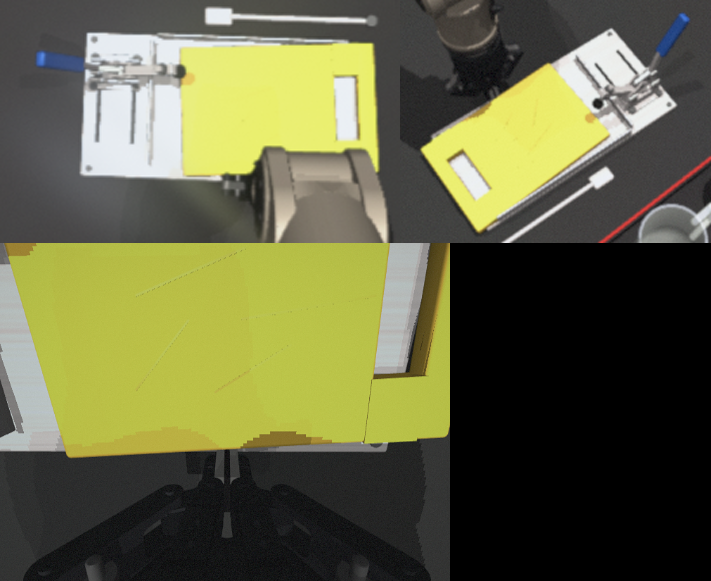

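Request:
apply_moves(moves=[[[0, 0.4, 0], [0, 0, 0], -1], [[-1.1, 0.4, 0.04], [0, 0, 0], -1], [[-2.2, 0.4, 0.08], [0, 0, 0], -1], [[-2.2, 0.3, 0.08], [0, 0, 0], -1], [[-2.2, 0.2, 0.08], [0, 0, 0], -1], [[-2.2, 0.1, 0.08], [0, 0, 0], -1], [[-2.2, 0.0, 0.08], [0, 0, 0], -1], [[-2.2, -0.05, 0.08], [0, 0, 0], -1], [[-2.2, -0.1, 0.08], [0, 0, 0], -1]])

```text
t: 9.32
eef_pos: [0.4741, -0.0757, 0.0898]
tool_rot: [-0.004, -0.692, 0.722, 0.004]
contact_force: [-12.6, 5.1, 8.2]
gripper_width: -0.002
```

```bash
python3 -c "
from h import *
st()"
```

```text
t9.32 st mm [-95.7  29.6] z 89.8 F [-12.8   4.6] 8.2 w -0.00 rotneeded(10deg) [ 0.059  0.    -0.001]
```

Request:
apply_moves(moves=[[[0, -0.04, -0.06], [0, 0, 0], -1], [[0, -0.04, -0.08], [0, 0, 0], -1], [[0, -0.04, -0.08], [0, 0, 0], -1]])

```text
t: 9.7
eef_pos: [0.4797, -0.0764, 0.0926]
tool_rot: [-0.0, -0.692, 0.722, -0.0]
contact_force: [-2.3, 0.4, -0.8]
gripper_width: 0.001
```

```bash
python3 look.py a7; python3 -c "
import cv2
a=cv2.imread('pics/a7.png')
"
```

```text
t9.70 st mm [-90.1  29.1] z 92.6 F [-2.4  0.3] -0.8 w 0.00 rotneeded(10deg) [ 0.001 -0.002 -0.003]
```

View pics/a7.png

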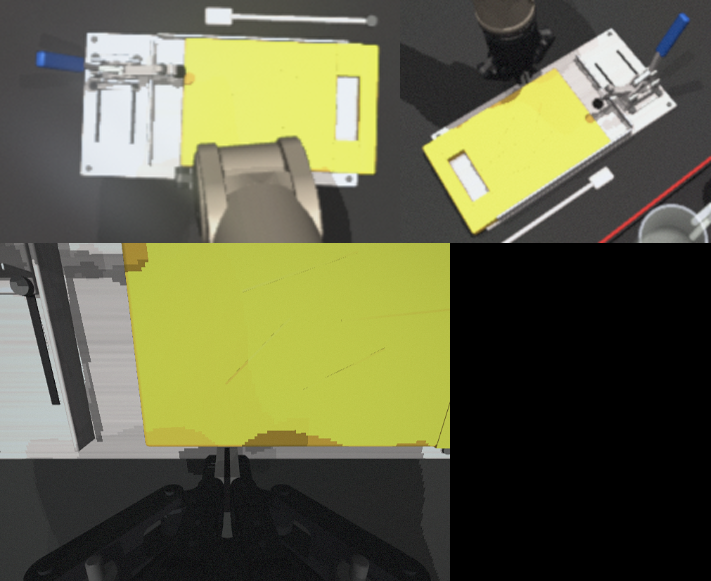

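Request:
apply_moves(moves=[[[0, -0.04, -0.02], [0, 0, 0], -1], [[0, -0.08, -0.04], [0, 0, 0], -1], [[0, -0.08, -0.04], [0, 0, 0], -1]])

```text
t: 10.22
eef_pos: [0.48, -0.0763, 0.093]
tool_rot: [-0.002, -0.692, 0.722, 0.001]
contact_force: [-5.8, -1.8, -2.5]
gripper_width: 0.001
```

```bash
python3 -c "
from h import *
st()"
```

```text
t10.22 st mm [-89.8  29.2] z 93.0 F [-5.7 -2. ] -2.5 w 0.00 rotneeded(10deg) [ 0.023 -0.004 -0.001]
```

```bash
python3 - <<'E'
from h import *
c=read_camera("top")
for n,p,z in(("jig",(509,217),.075),("lemon",(496,268),.036),("reamer",(495,300),.03)):
    q=onz(c,*p,z);print(n,q,RS.T@(q[:2]-S0))
# board edges: yellow mask, corner fit
im=c["color"].astype(int);m=((im[...,0]>150)&(im[...,1]>150)&(im[...,2]<140)).astype(np.uint8)
m[:,:300]=0;m[:,470:]=0;m[330:]=0;m[:200]=0
ys,xs=np.nonzero(m)
P=np.array([RS.T@(onz(c,u,v,.025)[:2]-S0)*1e3 for u,v in zip(xs,ys)])
print("x",np.percentile(P[:,0],[.2,99.8]),"y",np.percentile(P[:,1],[.2,99.8]))
for y in range(-140,70,30):
    s=P[abs(P[:,1]-y)<4];print(y,round(s[:,0].max(),1),end=" | ")
print()
for x in range(-70,75,20):
    s=P[abs(P[:,0]-x)<4];print(x,np.round([s[:,1].min(),s[:,1].max()],1),end=" | ")
to(0,-188,130)
E
```

```text
jig [ 0.6334401  -0.38363171  0.075     ] [ 0.07640138 -0.27136311]
lemon [ 0.52909577 -0.36853001  0.036     ] [-0.02848502 -0.26065589]
reamer [ 0.46131116 -0.36710667  0.03      ] [-0.09626962 -0.26207993]
x [-123.85301407   81.04023551] y [-157.58252236   80.41502446]
-140 78.6 | -110 79.6 | -80 80.4 | -50 81.5 | -20 80.4 | 10 81.3 | 40 80.2 | 
-70 [-156.9   80.6] | -50 [-156.3   79.3] | -30 [-157.9   80. ] | -10 [-157.4   80.8] | 10 [-156.8   79.4] | 30 [-156.3   80.1] | 50 [-155.8   78.8] | 70 [-157.4   79.5] | t10.28 st mm [-89.8  29.2] z 93.0 F [-6.1 -1.7] -3.6 w -0.00 rotneeded(10deg) [ 0.023 -0.004 -0.   ]
move [ 8.69  -3.584 -1.489]
```

Request:
apply_moves(moves=[[[0, 0.3, -0.2], [0, 0, 0], -1], [[0, 0.3, -1.3], [0, 0, 0], -1], [[2, -0.6, -1.5], [0, 0, 0], -1], [[4, -1.5, -1.5], [0, 0, 0], -1], [[6, -2.4, -1.5], [0, 0, 0], -1], [[8.0, -3.3, -1.5], [0, 0, 0], -1], [[8.44, -3.39, -1.4], [0, 0, 0], -1], [[8.44, -3.39, -0.6], [0, 0, 0], -1], [[8.44, -3.39, 0.0], [0, 0, 0], -1], [[8.44, -3.39, 0.14], [0, 0, 0], -1], [[8.44, -3.39, 0.14], [0, 0, 0], -1]])

```text
t: 11.65
eef_pos: [0.5577, -0.289, 0.0897]
tool_rot: [-0.0, -0.693, 0.721, 0.001]
contact_force: [-0.2, -0.1, 0.5]
gripper_width: -0.001
```

```bash
python3 look.py b1
```

```text
t11.65 st mm [  -3.2 -180. ] z 89.7 F [-0.2 -0.1] 0.5 w -0.00 rotneeded(10deg) [0.005 0.004 0.011]
```

View pics/b1.png

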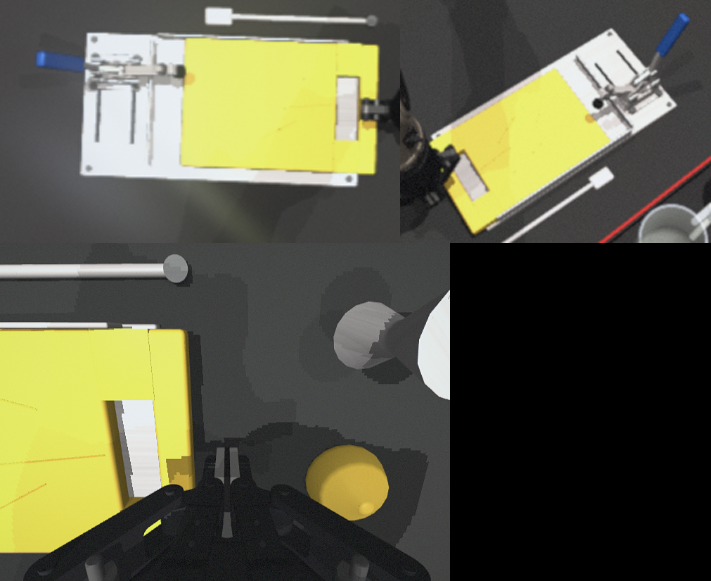

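Request:
apply_moves(moves=[[[-0.15, 0, 0], [0, 0, 0], -1], [[-0.3, 0, 0], [0, 0, 0], -1], [[-0.4, 0, 0], [0, 0, 0], -1], [[-0.5, 0, 0], [0, 0, 0], -1], [[-0.6, 0, 0], [0, 0, 0], -1], [[-0.7, 0, 0], [0, 0, 0], -1], [[-0.8, 0, 0], [0, 0, 0], -1], [[-0.8, 0, 0], [0, 0, 0], -1]])

```text
t: 12.8
eef_pos: [0.5587, -0.27, 0.0902]
tool_rot: [0.0, -0.692, 0.722, -0.0]
contact_force: [-0.3, -3.6, 0.4]
gripper_width: 0.002
```

```bash
python3 look.py b2
```

```text
t12.80 st mm [  -3.1 -161. ] z 90.2 F [-0.2 -3.6] 0.4 w 0.00 rotneeded(10deg) [-0.     0.     0.004]
```

View pics/b2.png

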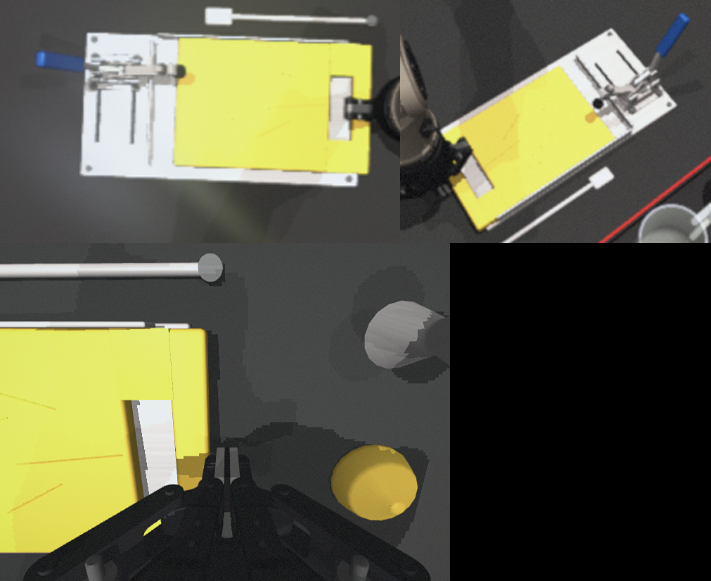

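Request:
apply_moves(moves=[[[-0.1, 0, 0], [0, 0, 0], -1], [[-0.2, 0, 0], [0, 0, 0], -1], [[-0.3, 0, 0], [0, 0, 0], -1], [[-0.4, 0, 0], [0, 0, 0], -1], [[-0.5, 0, 0], [0, 0, 0], -1], [[-0.6, 0, 0], [0, 0, 0], -1], [[-0.7, 0, 0], [0, 0, 0], -1], [[-0.7, 0, 0], [0, 0, 0], -1]])

```text
t: 13.95
eef_pos: [0.5594, -0.2521, 0.0902]
tool_rot: [0.0, -0.692, 0.721, 0.0]
contact_force: [-0.3, -3.0, 1.1]
gripper_width: -0.001
```

```bash
cat > bd.py <<'E'
from h import *
st()
c=read_camera("top")
im=c["color"].astype(int);m=((im[...,0]>150)&(im[...,1]>150)&(im[...,2]<140)).astype(np.uint8)
m[:,:300]=0;m[:,470:]=0;m[330:]=0;m[:200]=0
ys,xs=np.nonzero(m)
P=np.array([RS.T@(onz(c,u,v,.025)[:2]-S0)*1e3 for u,v in zip(xs,ys)])
for y in range(-110,100,30):
    s=P[abs(P[:,1]-y)<4];print(y,np.round([s[:,0].min(),s[:,0].max()],1),end=" | ")
print()
for x in range(-70,75,20):
    s=P[abs(P[:,0]-x)<4];print(x,np.round([s[:,1].min(),s[:,1].max()],1),end=" | ")
E
python3 bd.py
```

```text
t13.95 st mm [  -3.1 -143. ] z 90.2 F [-0.2 -3. ] 1.1 w -0.00 rotneeded(10deg) [0.001 0.002 0.006]
-110 [-77.4  79.6] | -80 [-78.7  80.6] | -50 [-80.   81.5] | -20 [-79.1  80.4] | 10 [-78.2  81.3] | 40 [-79.4  80.2] | 70 [-78.5  81.1] | 
-70 [-129.1  106.2] | -50 [-130.7  105. ] | -30 [-130.2  105.8] | -10 [-80.3 106.6] | 10 [-126.7  105.2] | 30 [-205.5  105.9] | 50 [-130.   106.7] | 70 [-129.5  105.5] |
```

Request:
apply_moves(moves=[[[-0.08, 0, 0], [0, 0, 0], -1], [[-0.16, 0, 0], [0, 0, 0], -1], [[-0.24, 0, 0], [0, 0, 0], -1], [[-0.32, 0, 0], [0, 0, 0], -1], [[-0.4, 0, 0], [0, 0, 0], -1], [[-0.4, 0, 0], [0, 0, 0], -1]])

```text
t: 14.75
eef_pos: [0.5598, -0.2422, 0.0901]
tool_rot: [0.0, -0.692, 0.721, 0.0]
contact_force: [0.6, -3.2, 1.2]
gripper_width: -0.0
```

Request:
apply_moves(moves=[[[-0.04, 0, 0], [0, 0, 0], -1], [[-0.08, 0, 0], [0, 0, 0], -1], [[-0.08, 0, 0], [0, 0, 0], -1]])

```text
t: 15.12
eef_pos: [0.5598, -0.2406, 0.0902]
tool_rot: [0.0, -0.692, 0.722, 0.0]
contact_force: [0.7, -4.4, 1.0]
gripper_width: 0.002
```

```bash
python3 bd.py
```

```text
t15.12 st mm [  -3.1 -131.5] z 90.2 F [ 0.9 -4.4] 1.0 w 0.00 rotneeded(10deg) [-0.     0.     0.003]
-110 [-79.4  79.6] | -80 [-78.7  80.6] | -50 [-80.   79.4] | -20 [-79.1  80.4] | 10 [-78.2  81.3] | 40 [-79.4  80.2] | 70 [-78.5  81.1] | 
-70 [-118.5  119.2] | -50 [-117.9  117.9] | -30 [-119.3  118.7] | -10 [-197.9  119.5] | 10 [-113.9  118.1] | 30 [-188.4  116.8] | 50 [-119.3  119.8] | 70 [-120.8  118.4] |
```

Request:
apply_moves(moves=[[[-0.04, 0, 0], [0, 0, 0], -1], [[-0.08, 0, 0], [0, 0, 0], -1], [[-0.08, 0, 0], [0, 0, 0], -1]])

```text
t: 15.55
eef_pos: [0.5599, -0.2391, 0.0902]
tool_rot: [-0.0, -0.692, 0.722, -0.0]
contact_force: [-0.1, -5.9, 0.4]
gripper_width: 0.001
```

Request:
apply_moves(moves=[[[-0.04, 0, 0], [0, 0, 0], -1], [[-0.06, 0, 0], [0, 0, 0], -1], [[-0.06, 0, 0], [0, 0, 0], -1]])

```text
t: 15.92
eef_pos: [0.5599, -0.2389, 0.0903]
tool_rot: [-0.001, -0.692, 0.722, -0.001]
contact_force: [0.7, -8.2, -0.4]
gripper_width: -0.001
```

```bash
python3 bd.py
```

```text
t15.93 st mm [  -3.2 -129.8] z 90.3 F [ 1.  -8.1] -0.4 w -0.00 rotneeded(10deg) [-0.003 -0.012 -0.004]
-110 [-79.4  79.6] | -80 [-78.7  80.6] | -50 [-80.   79.4] | -20 [-79.1  80.4] | 10 [-78.2  81.3] | 40 [-79.4  80.2] | 70 [-78.5  81.1] | 
-70 [-116.3  119.2] | -50 [-117.9  119.9] | -30 [-194.1  118.7] | -10 [-206.5  119.5] | 10 [-197.4  118.1] | 30 [-199.   118.9] | 50 [-117.2  119.8] | 70 [-118.8  118.4] |
```

Request:
apply_moves(moves=[[[-0.05, 0, 0], [0, 0, 0], -1], [[-0.1, 0, 0], [0, 0, 0], -1], [[-0.1, 0, 0], [0, 0, 0], -1]])

```text
t: 16.35
eef_pos: [0.5599, -0.2384, 0.0904]
tool_rot: [-0.001, -0.691, 0.723, -0.002]
contact_force: [0.0, -13.5, -2.4]
gripper_width: 0.002
```

```bash
python3 -c "
from h import *
to(-118,0,91)"
```

```text
t16.35 st mm [  -3.2 -129.4] z 90.4 F [  0.6 -13.5] -2.4 w 0.00 rotneeded(10deg) [-0.008 -0.025 -0.012]
move [-5.165  4.604 -0.054]
```

Request:
apply_moves(moves=[[[0.2, 0, 0], [0, 0, 0], -1], [[0.5, 0, 0], [0, 0, 0], -1], [[0.5, 0, -1.4], [0, 0, 0], -1], [[-1.0, 1.4, -1.5], [0, 0, 0], -1], [[-3.0, 3.0, -1.5], [0, 0, 0], -1], [[-5.0, 4.3, -1.5], [0, 0, 0], -1], [[-5.0, 4.3, -1.2], [0, 0, 0], -1], [[-5.0, 4.3, -0.3], [0, 0, 0], -1], [[-5.0, 4.3, 0.0], [0, 0, 0], -1], [[-5.0, 4.1, 0.0], [0, 0, 0], -1], [[-5.0, 3.9, 0.0], [0, 0, 0], -1], [[-5.0, 3.75, 0.0], [0, 0, 0], -1], [[-5.0, 3.65, -0.02], [0, 0, 0], -1], [[-5.0, 3.65, -0.02], [0, 0, 0], -1]])

```text
t: 18.1
eef_pos: [0.4744, -0.106, 0.0909]
tool_rot: [0.0, -0.692, 0.722, -0.0]
contact_force: [-0.2, -0.2, 0.5]
gripper_width: -0.0
```

```bash
python3 bd.py
```

```text
t18.10 st mm [-94.1  -0.6] z 90.9 F [-0.2 -0.2] 0.5 w -0.00 rotneeded(10deg) [-0.003 -0.     0.003]
-110 [-113.5   79.6] | -80 [-87.3  80.6] | -50 [-73.5  81.5] | -20 [-136.4   80.4] | 10 [-52.5  81.3] | 40 [-79.4  80.2] | 70 [-78.5  81.1] | 
-70 [-86.4 119.2] | -50 [-117.9  119.9] | -30 [-117.3  118.7] | -10 [-116.8  119.5] | 10 [-118.2  118.1] | 30 [-117.7  118.9] | 50 [-117.2  119.8] | 70 [-118.6  118.4] |
```

Advance to contact gently.

Request:
apply_moves(moves=[[[0, -0.06, 0], [0, 0, 0], -1], [[0, -0.12, 0], [0, 0, 0], -1], [[0, -0.18, -0.02], [0, 0, 0], -1], [[0, -0.22, -0.04], [0, 0, 0], -1], [[0, -0.22, -0.04], [0, 0, 0], -1]])

```text
t: 18.77
eef_pos: [0.4786, -0.1062, 0.0912]
tool_rot: [-0.001, -0.692, 0.722, 0.001]
contact_force: [-2.7, 0.7, -1.3]
gripper_width: 0.001
```

```bash
python3 bd.py
```

```text
t18.77 st mm [-90.   -0.7] z 91.2 F [-2.7  0.6] -1.3 w 0.00 rotneeded(10deg) [0.013 0.    0.003]
-110 [-102.9   79.6] | -80 [-80.9  80.6] | -50 [-82.1  81.5] | -20 [-130.    80.4] | 10 [-46.1  81.3] | 40 [-77.3  80.2] | 70 [-78.5  81.1] | 
-70 [-90.8 119.2] | -50 [-117.9  119.9] | -30 [-117.3  118.7] | -10 [-116.8  119.5] | 10 [-118.2  118.1] | 30 [-117.7  118.9] | 50 [-117.2  119.8] | 70 [-118.6  118.4] |
```

Request:
apply_moves(moves=[[[0, -0.05, -0.02], [0, 0, 0], -1], [[0, -0.1, -0.05], [0, 0, 0], -1], [[0, -0.14, -0.08], [0, 0, 0], -1], [[0, -0.14, -0.08], [0, 0, 0], -1]])

```text
t: 19.32
eef_pos: [0.4792, -0.1062, 0.0923]
tool_rot: [-0.003, -0.692, 0.722, 0.003]
contact_force: [-9.0, 0.3, -3.4]
gripper_width: -0.001
```

```bash
python3 look.py c1;python3 -c "
from h import *
to(-105,-0,200)"
```

```text
t19.32 st mm [-89.4  -0.6] z 92.3 F [-9.  -0.1] -3.4 w -0.00 rotneeded(10deg) [0.05  0.001 0.001]
t19.48 st mm [-89.4  -0.6] z 92.3 F [-9.6 -0.1] -3.6 w -0.00 rotneeded(10deg) [0.05  0.    0.002]
move [-0.026  0.662 -4.304]
```

View pics/c1.png

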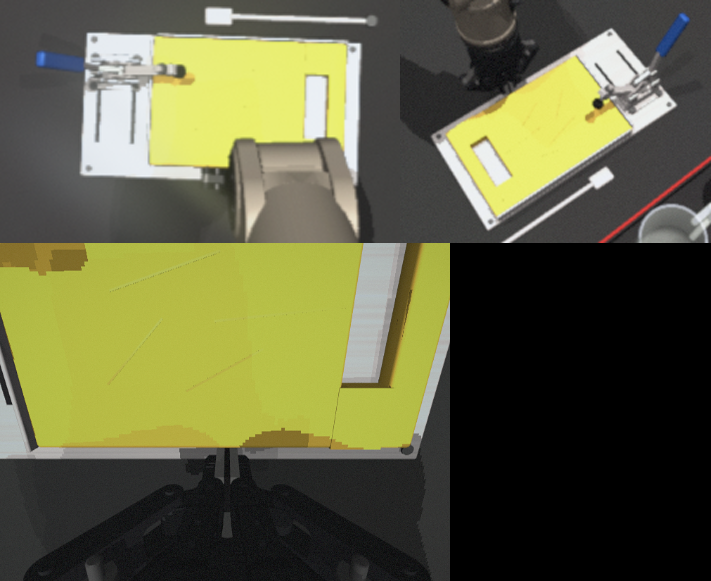

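Request:
apply_moves(moves=[[[0, 0.3, 0], [0, 0, 0], -1], [[0, 0.7, 0], [0, 0, 0], -1], [[0, 0.7, -2.0], [0, 0, 0], -1], [[0, 0.7, -4.0], [0, 0, 0], -1], [[0, 0.7, -6.0], [0, 0, 0], -1], [[-1.5, -0.4, -6.7], [0, 0, 0], -1], [[-3.0, -1.5, -6.7], [0, 0, 0], -1], [[-4.5, -2.6, -6.7], [0, 0, 0], -1], [[-6.0, -3.7, -6.7], [0, 0, 0], -1], [[-7.5, -4.6, -6.7], [0, 0, 0], -1], [[-8.6, -4.8, -6.7], [0, 0, 0], -1], [[-8.6, -4.8, -6.7], [0, 0, 0], -1]])

```text
t: 20.98
eef_pos: [0.6121, 0.1067, 0.2615]
tool_rot: [0.001, -0.694, 0.72, 0.0]
contact_force: [-0.5, -0.4, -0.3]
gripper_width: 0.003
```

```bash
python3 look.py d1; python3 bd.py; python3 - <<'E'
from h import *
print()
for s in np.linspace(0,1,11):
    a=np.radians(57-51*s);g=np.radians(50.5-45.5*s);r=126-13*s
    G=np.array([151+r*np.cos(g),60+r*np.sin(g)]);C=G+6*np.array([-np.sin(a),np.cos(a)])
    print(round(s,1),"grip",np.round(G,1),"finger y,TCPz",np.round([C[0]-9.5,C[1]+72.6],1))
to(35,216,235)
E
```

```text
t20.98 st mm [ 34.5 217.6] z 261.5 F [-0.5 -0.4] -0.3 w 0.00 rotneeded(10deg) [-0.008  0.012  0.028]
t21.12 st mm [ 34.4 213. ] z 261.3 F [ 0.8 -0.2] -0.1 w -0.00 rotneeded(10deg) [-0.003 -0.005 -0.004]
-110 [-77.4  79.6] | -80 [-78.6  80.6] | -50 [-77.8  81.5] | -20 [-79.1  80.4] | 10 [-78.2  81.3] | 40 [-79.4  80.2] | 70 [-78.5  81.1] | 
-70 [-116.3  119.2] | -50 [-117.9  120.1] | -30 [-117.3  118.7] | -10 [-116.8  119.5] | 10 [-118.2  120.3] | 30 [-117.7  118.7] | 50 [-117.2  119.8] | 70 [-118.6  118.4] | 
0.0 grip [231.1 157.2] finger y,TCPz [216.6 233.1]
0.1 grip [237.7 149.6] finger y,TCPz [223.5 225.9]
0.2 grip [243.6 141.6] finger y,TCPz [229.7 218.3]
0.3 grip [248.7 133.2] finger y,TCPz [235.2 210.3]
0.4 grip [253.1 124.5] finger y,TCPz [240. 202.]
0.5 grip [256.8 115.6] finger y,TCPz [244.1 193.4]
0.6 grip [259.6 106.6] finger y,TCPz [247.5 184.5]
0.7 grip [261.8  97.4] finger y,TCPz [250.1 175.6]
0.8 grip [263.1  88.2] finger y,TCPz [251.9 166.5]
0.9 grip [263.7  79. ] finger y,TCPz [253.1 157.5]
1.0 grip [263.6  69.8] finger y,TCPz [253.4 148.4]
t21.18 st mm [ 34.4 212.7] z 261.4 F [-0.4 -0.5] 0.1 w -0.00 rotneeded(10deg) [-0.003 -0.005 -0.008]
move [-0.132 -0.022  1.054]
```

View pics/d1.png

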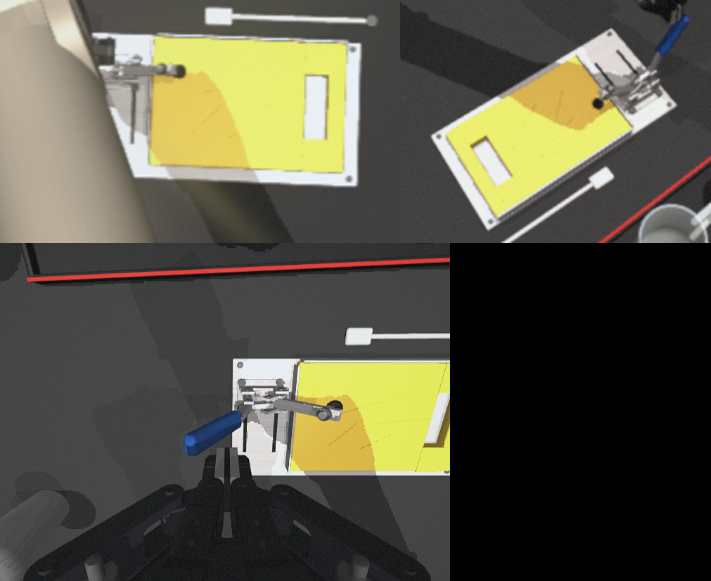

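Request:
apply_moves(moves=[[[-0.1, -0.02, 0.4], [0, 0, 0], -1], [[-0.1, -0.02, 0.8], [0, 0, 0], -1], [[-0.1, -0.02, 1.0], [0, 0, 0], -1], [[-0.1, -0.02, 1.12], [0, 0, 0], -1], [[-0.1, -0.02, 1.12], [0, 0, 0], -1]])

```text
t: 21.8
eef_pos: [0.6125, 0.1059, 0.2329]
tool_rot: [-0.0, -0.692, 0.722, 0.0]
contact_force: [0.7, 0.1, 0.4]
gripper_width: -0.002
```

```bash
python3 look.py d2
```

```text
t21.80 st mm [ 34.9 216.9] z 232.9 F [0.7 0.1] 0.4 w -0.00 rotneeded(10deg) [ 0.002 -0.001  0.003]
```

View pics/d2.png

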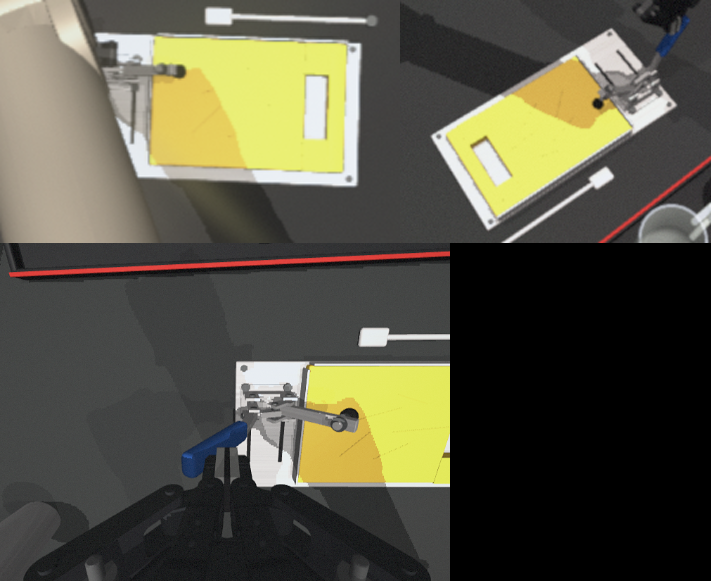

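```bash
python3 - <<'E'
from h import *
o=st();c=read_camera("wrist");im=c["color"][:,:,::-1].copy();H=np.array(c["hand_eye"]);K=c["mtx"];Q=qR(o["tool_rot"])
def pj(s):
    w=np.append(RS@np.array(s[:2])/1e3+S0,s[2]/1e3);t=Q.inv().apply(w-o["eef_pos"]);e=H[:3,:3].T@(t-H[:3,3])
    return K[0,0]*e[0]/-e[2]+K[0,2],K[1,1]*-e[1]/-e[2]+K[1,2]
D=np.array([np.cos(np.radians(57)),np.sin(np.radians(57))])
for x in(26,35,44):
    for k in(15,-61):
        p=pj((x,231+k*D[0],157+k*D[1]));cv2.circle(im,(int(p[0]),int(p[1])),3,(0,0,255),-1);print(x,k,np.round(p))
p=pj((34.9,216.9,160.3));cv2.circle(im,(int(p[0]),int(p[1])),3,(0,255,0),-1)
cv2.imwrite("pics/d3.png",cv2.resize(im[240:480,200:420],None,fx=2.5,fy=2.5))
E
```

```text
t21.95 st mm [ 35.1 217. ] z 233.5 F [ 0.6 -0.2] -0.4 w 0.00 rotneeded(10deg) [-0.003  0.001  0.003]
26 15 [270. 335.]
26 -61 [350. 277.]
35 15 [270. 318.]
35 -61 [350. 264.]
44 15 [269. 300.]
44 -61 [350. 251.]
```

View pics/d3.png

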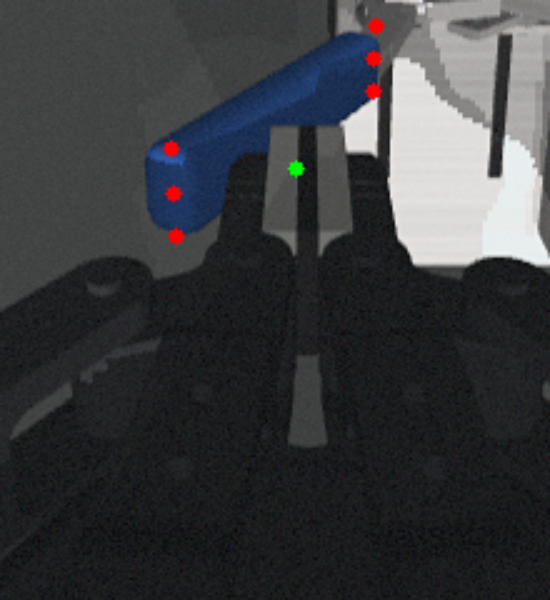

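Request:
apply_moves(moves=[[[-0.12, 0, 0.15], [0, 0, 0], -1], [[-0.26, 0, 0.3], [0, 0, 0], -1], [[-0.39, 0, 0.45], [0, 0, 0], -1], [[-0.51, 0, 0.61], [0, 0, 0], -1], [[-0.62, 0, 0.77], [0, 0, 0], -1], [[-0.73, 0, 0.93], [0, 0, 0], -1], [[-0.73, 0, 0.93], [0, 0, 0], -1]])

```text
t: 22.88
eef_pos: [0.6128, 0.1245, 0.209]
tool_rot: [-0.001, -0.692, 0.721, 0.0]
contact_force: [-0.1, -0.1, -0.4]
gripper_width: 0.001
```

```bash
python3 look.py d4
```

```text
t22.88 st mm [ 34.4 235.4] z 209.0 F [-0.1 -0.1] -0.4 w 0.00 rotneeded(10deg) [ 0.008 -0.001  0.006]
```

View pics/d4.png

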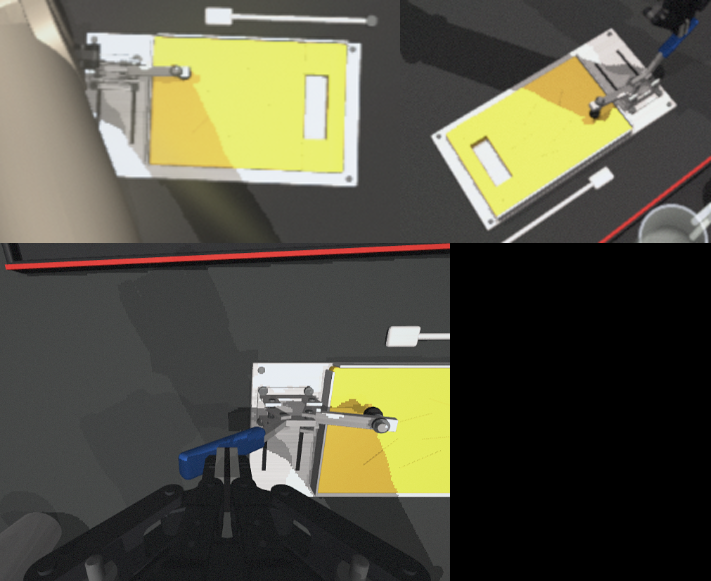

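Request:
apply_moves(moves=[[[-0.1, 0, 0.14], [0, 0, 0], -1], [[-0.19, 0, 0.28], [0, 0, 0], -1], [[-0.27, 0, 0.45], [0, 0, 0], -1], [[-0.35, 0, 0.62], [0, 0, 0], -1], [[-0.35, 0, 0.62], [0, 0, 0], -1]])

```text
t: 23.65
eef_pos: [0.6134, 0.1332, 0.1938]
tool_rot: [-0.0, -0.692, 0.722, 0.0]
contact_force: [-0.2, -1.6, 0.0]
gripper_width: 0.0
```

```bash
python3 look.py d5
```

```text
t23.65 st mm [ 34.7 244.2] z 193.8 F [-0.1 -1.6] 0.0 w 0.00 rotneeded(10deg) [0.004 0.001 0.004]
```

View pics/d5.png

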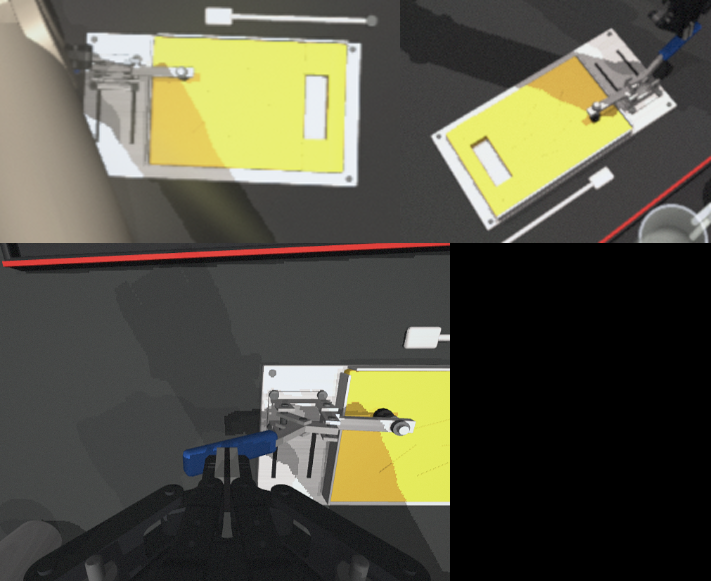

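Request:
apply_moves(moves=[[[-0.07, 0, 0.12], [0, 0, 0], -1], [[-0.11, 0, 0.24], [0, 0, 0], -1], [[-0.14, 0, 0.36], [0, 0, 0], -1], [[-0.14, 0, 0.36], [0, 0, 0], -1]])

```text
t: 24.3
eef_pos: [0.6142, 0.1374, 0.1862]
tool_rot: [0.001, -0.692, 0.721, -0.0]
contact_force: [-1.6, -0.2, 7.3]
gripper_width: -0.0
```

Request:
apply_moves(moves=[[[-0.04, 0, 0.12], [0, 0, 0], -1], [[-0.07, 0, 0.24], [0, 0, 0], -1], [[-0.1, 0, 0.36], [0, 0, 0], -1], [[-0.1, 0, 0.36], [0, 0, 0], -1]])

```text
t: 24.8
eef_pos: [0.6144, 0.1404, 0.1776]
tool_rot: [0.001, -0.693, 0.721, -0.0]
contact_force: [-1.9, -0.8, 8.2]
gripper_width: -0.0
```

```bash
python3 look.py d6
```

```text
t24.80 st mm [ 35.4 251.4] z 177.6 F [-1.9 -0.9] 8.2 w -0.00 rotneeded(10deg) [-0.011  0.011  0.008]
```

View pics/d6.png

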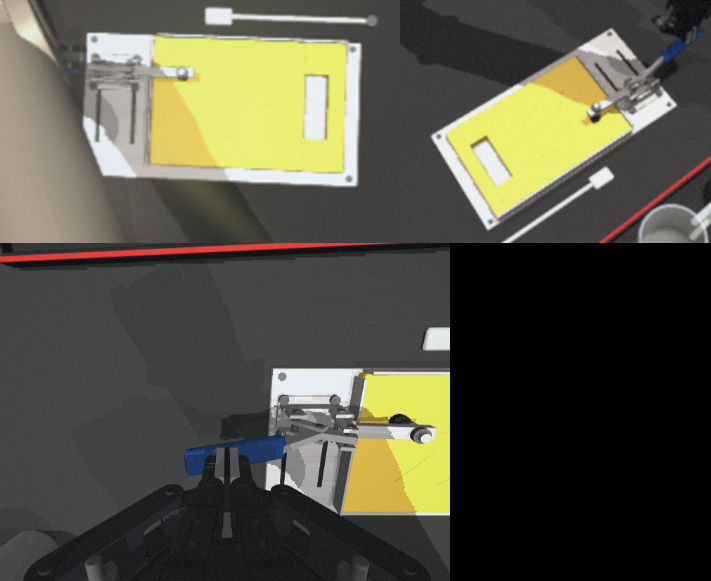

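Request:
apply_moves(moves=[[[-0.02, 0, 0.1], [0, 0, 0], -1], [[-0.04, 0, 0.2], [0, 0, 0], -1], [[-0.05, 0, 0.3], [0, 0, 0], -1], [[-0.06, 0, 0.4], [0, 0, 0], -1], [[-0.06, 0, 0.4], [0, 0, 0], -1]])

```text
t: 25.58
eef_pos: [0.6143, 0.143, 0.1674]
tool_rot: [0.002, -0.693, 0.721, 0.0]
contact_force: [-0.7, 1.7, 5.7]
gripper_width: 0.004
```

Request:
apply_moves(moves=[[[-0.01, 0, 0.1], [0, 0, 0], -1], [[-0.02, 0, 0.2], [0, 0, 0], -1], [[-0.03, 0, 0.3], [0, 0, 0], -1], [[-0.03, 0, 0.3], [0, 0, 0], -1]])

```text
t: 26.08
eef_pos: [0.6141, 0.1421, 0.1589]
tool_rot: [0.001, -0.693, 0.721, 0.0]
contact_force: [0.4, 0.5, 2.4]
gripper_width: -0.004
```

```bash
python3 look.py d7
```

```text
t26.07 st mm [ 35.  253.1] z 158.9 F [0.4 0.5] 2.4 w -0.00 rotneeded(10deg) [-0.003  0.005  0.008]
```

View pics/d7.png

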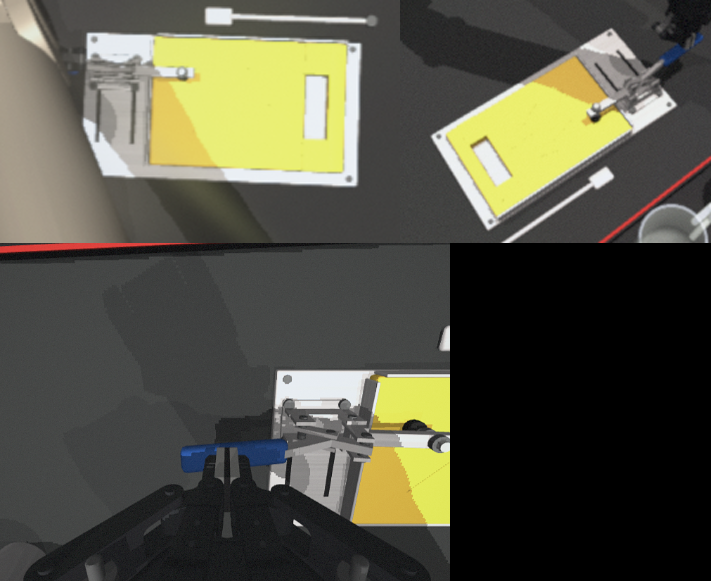

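Force falling, close to dead centre. Continue gently down.

Request:
apply_moves(moves=[[[0, 0, 0.08], [0, 0, 0], -1], [[0, 0, 0.16], [0, 0, 0], -1], [[0, 0, 0.24], [0, 0, 0], -1], [[0, 0, 0.24], [0, 0, 0], -1]])

```text
t: 26.72
eef_pos: [0.6136, 0.1406, 0.1523]
tool_rot: [-0.001, -0.692, 0.722, 0.0]
contact_force: [0.0, 0.1, -0.2]
gripper_width: -0.001
```

Request:
apply_moves(moves=[[[0, 0, 0.07], [0, 0, 0], -1], [[0, 0, 0.14], [0, 0, 0], -1], [[0, 0, 0.14], [0, 0, 0], -1]])

```text
t: 27.1
eef_pos: [0.6139, 0.1411, 0.1492]
tool_rot: [-0.0, -0.692, 0.722, 0.0]
contact_force: [0.1, -1.2, -0.2]
gripper_width: 0.001
```

```bash
python3 look.py d8
```

```text
t27.10 st mm [ 34.8 252.1] z 149.2 F [ 0.1 -1.2] -0.2 w 0.00 rotneeded(10deg) [ 0.002 -0.001  0.003]
```

View pics/d8.png

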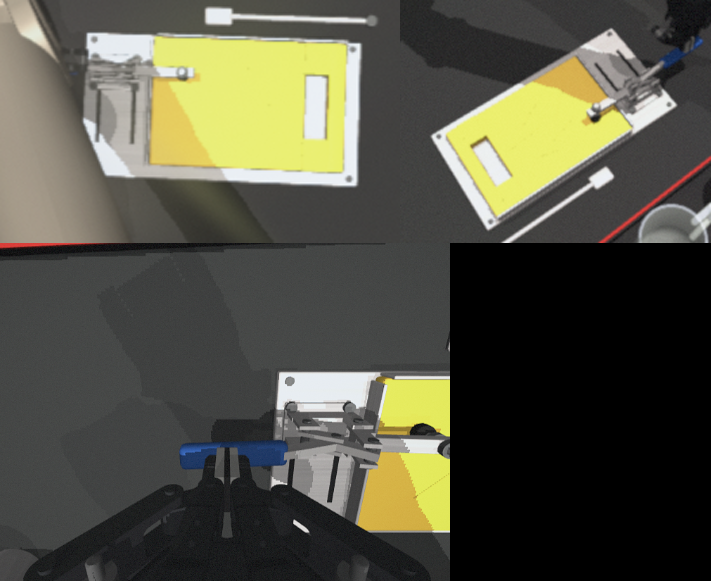

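Request:
apply_moves(moves=[[[0, 0, 0.06], [0, 0, 0], -1], [[0, 0, 0.12], [0, 0, 0], -1], [[0, 0, 0.12], [0, 0, 0], -1]])

```text
t: 27.62
eef_pos: [0.6142, 0.1413, 0.1468]
tool_rot: [0.0, -0.692, 0.722, -0.0]
contact_force: [0.0, 0.0, 4.2]
gripper_width: 0.005
```

Request:
apply_moves(moves=[[[0, 0, 0.05], [0, 0, 0], -1], [[0, 0, 0.05], [0, 0, 0], -1]])

```text
t: 27.88
eef_pos: [0.6145, 0.1414, 0.1462]
tool_rot: [0.001, -0.692, 0.722, -0.0]
contact_force: [-1.8, 0.4, 7.7]
gripper_width: -0.001
```

Request:
apply_moves(moves=[[[0, 0, -0.5], [0, 0, 0], -1], [[0, 0, -2], [0, 0, 0], -1], [[0, 0, -4], [0, 0, 0], -1], [[0, 0.5, -5.5], [0, 0, 0], -1], [[0, 2.0, -6], [0, 0, 0], -1], [[0, 4.0, -6], [0, 0, 0], -1], [[0, 5.5, -6], [0, 0, 0], -1], [[0, 5.5, -6], [0, 0, 0], -1], [[0, 5.5, -6], [0, 0, 0], -1]])

```text
t: 29.0
eef_pos: [0.4773, 0.1468, 0.2957]
tool_rot: [0.001, -0.692, 0.722, -0.0]
contact_force: [0.4, 0.6, 0.4]
gripper_width: 0.003
```

```bash
python3 bd.py; python3 - <<'E'
from h import *
s=read_camera("scene")["color"][180:380,170:410,::-1]
c=read_camera("top")["color"][190:330,230:460,::-1]
cv2.imwrite("pics/e1.png",np.vstack([cv2.resize(s,(480,300),interpolation=cv2.INTER_CUBIC)[:,:],cv2.resize(c,(480,292),interpolation=cv2.INTER_CUBIC)]))
E
```

```text
t29.00 st mm [-101.9  252. ] z 295.7 F [0.4 0.6] 0.4 w 0.00 rotneeded(10deg) [-0.008  0.002  0.002]
-110 [-77.4  79.6] | -80 [-78.6  80.6] | -50 [-77.8  81.5] | -20 [-79.1  80.4] | 10 [-78.2  81.3] | 40 [-79.2  80.2] | 70 [-78.5  81.1] | 
-70 [-116.3  119.2] | -50 [-117.9  119.8] | -30 [-117.3  118.7] | -10 [-116.8  119.5] | 10 [-118.2  118.1] | 30 [-117.7  118.7] | 50 [-117.2  119.7] | 70 [-118.6  118.4] |
```

View pics/e1.png

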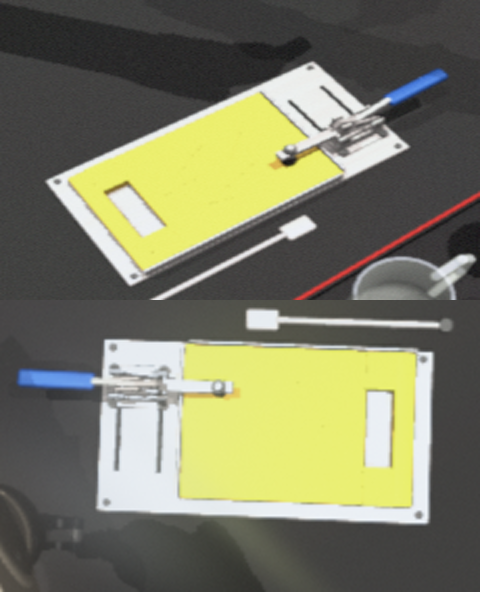

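```bash
python3 -c "
from station import *
print(hand_in())"
```

```text
the job is handed in; nothing more can be done
None
```

The board is home against both upstands and the clamp is locked. I handed in at about 29 s of the 64 s, with the arm clear of everything. The hand-in gives no verdict.

- **Board:** I pushed it with closed fingertips against the back upstand, then the side upstand, then gave the back another push. At the end it stopped moving under 13.5 N towards the side and about 9 N towards the back.
- **Push forces on the board:** These stayed under the 25 N limit. The highest reading was about 19 N, when the first back push jammed; I eased off and pushed from a better point. Forces were only read at the end of each move, so a brief peak in between would not show.
- **Clamp:** The push rose to about 8 N, fell to zero past dead centre, and then met a hard stop at the locked height. I pressed the stop to only about 8 N.
- **Last checks:** The camera showed the handle nearly level, the pad on the board, and the board's edges unchanged to within 0.2 mm at nearly every spot I compared with before clamping. One spot on the side edge read about 2 mm different, but it matched earlier readings there. Absolute edge positions agree with home to about 1 to 2 mm, which is the camera's accuracy.
- **Other items:** I kept the arm clear of them, but I did not measure their positions again at the end.

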